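# Bolt the weight rack down, heft both canisters and hold up the heavier

## Robot

A 6-joint arm with a two-finger parallel gripper is mounted at the origin on a cart in front of the work surface, level with it; the furniture and walls round the work are solid. World frame = base frame: x ahead of the robot, y to its left, z up, the work surface at z = 0. Lengths are in m, angles in rad, forces in N, time in s.
With the tool pointing down it reaches from about 0.425 to 0.95 m from the base axis. Payload 3.5 kg.
Tool frame: the origin (TCP) lies at the very end of the fingers, on their centre line; the grasp point (between the pads) lies ctrl.pinch_z behind it (ctrl.pinch_z is the distance from the TCP to the grasp point, in m); z points along the fingers, y is the line along which they close (so a half turn about z gives the same grasp; the last joint's range is limited). The gripper opens to 85 mm and grips with 20 to 120 N. Pads are 22 mm wide; open, the fingers measure 114 mm over their backs; the gripper's body (76 mm by 85 mm) begins 54 mm behind the grasp point. The pads swing forward as they close: fully open they stand 13 mm farther back than shut.
Start: joints at [1.072, 0.286, 1.577, -0, 1.279, -0.15], TCP at [0.231, 0.634, 0.231] pointing down, gripper open.
Joint ranges: [-2.77, 2.77], [-0.9, 2.22], [0.21, 2.48], [-1.53, 4.67], [0.24, 2.81], [-2.84, 2.84]. Speed limits (rad/s): [2.79, 2.79, 3.14, 3.14, 3.14, 3.14].

## Interface

Orientations are given as a unit quaternion [x, y, z, w].
In Python, from plant import ctrl gives the robot as it stands.
- The arm moves only by the tool hand_motion, called as name(argument=value, ...) on one line, values as JSON. Schema: {"type":"object","properties":{"plan":{"type":"array","items":{"type":"object","properties":{"xyz":{"type":"array","items":{"type":"number"},"minItems":3,"maxItems":3},"rotvec":{"type":"array","items":{"type":"number"},"minItems":3,"maxItems":3},"aperture":{"type":"number"}},"additionalProperties":false,"required":["aperture"]},"minItems":1,"maxItems":10},"force":{"type":"number"},"only":{"type":"string"},"quiet":{"type":"boolean"},"lines":{"type":"string"}},"required":["plan"],"additionalProperties":false}. plan is a list of rows, 1 to 10 of them, each an object with the fields xyz (a list: dx, dy, dz in parts of the range, where 1.0 means 1 m), rotvec (a list: a rotation vector rx, ry, rz in shares of 4 rad (1.0 is 4 rad)), aperture (the opening from 0.0 (shut) to 1.0 (fully open)); a field left out counts as zero (the opening has to be given); each row is the pose to reach, as a shift and turn from the pose commanded when the call began, along the tool's axes at that moment; what a row does not reach only later rows make up. A row lasts 1/8 s, in which the tool goes at most 0.0625 m and 0.188 rad, less where a joint would pass 70% of its speed; a pose out of reach is approached as far as the arm can. The fingers move at their own pace and stop on an object; force is the grip in N (left out, the last holds). Time passes only in rows, so rows that do not move let the fingers close. The tool returns the time, the measured TCP pose, the force, the opening and the grip force at its end. only (a regular expression) keeps the lines of the reply that match it, lines (a string "A,B") keeps lines A to B, and quiet returns only ok. Shift and turn numbers lie between -1 and 1, and a call with a number outside is refused. Input that does not fit is refused with a message, and nothing moves.
- ctrl.get_state(): the state, without advancing time (a new reading comes with each control period).
- ctrl.read_camera(name): name is "side" or "top"; returns a dict with "pixels" (384x512x3 uint8, red, green, blue), "camera_matrix" (3x3 intrinsics, pixels), "xyz" and "orientation" of the camera in the world. Camera axes: x right, y down, z forward; pixel columns grow to the right and rows downward; lengths in m; the calibration is good to about 2 mm. A picture is of the moment at which its call begins. There is no depth.
- ctrl.sign_off(): hands the job in; it is judged then, once.
Trained networks look in the newest picture that a camera, given by its name, has taken for a name from the list of things; names that differ only in an ending like _2 or _b are one class to them, and where a whole thing is asked for, a point or a joint stands for the part that bears it (a point fixed in the world has none). Each returns a list of dicts, best first, with "conf" (0 to 1); they miss things now and then, are a little off and sometimes report something else, mostly with a low value. They report only what shows in the picture. A call takes as long as a camera call. They do not tell look-alikes from the thing itself.
- ctrl.recognise(camera, thing): "position" ([x, y, z] in m, in world coordinates, good to about 4 mm: the middle of the surface that is visible of it).
- ctrl.masks_of(camera, thing): "region" (384x512 bool, what is visible of it).
- ctrl.mark_of(camera, thing): "position" ([x, y, z] in m, in world coordinates, good to about 4 mm: a listed point, or the origin of a listed thing).
The state is a dict: "time": time; "qpos": joint angles; "dq": joint speeds; "joint_efforts": joint torques, N m; "eef_pos": TCP position; "tcp_rot": TCP orientation; "contact_force": force on the tool from outside, world axes, zero at the start; "wrist_torque": the same for the moment, N m; "opening": opening from 0.0 (shut) to 1.0 (fully open); "finger_force": force on a finger pad.
Only numpy, scipy, OpenCV 4.12 (cv2) and the standard library are available. Lean on these libraries where they do the work, as an engineer would, in place of code of your own. Each camera call takes 0.05 s, during which the arm holds its last target. There are 200 camera calls.

## Task

The weight rack has just been set into its nest: first slide the nest's barrel bolt fully home into the rack's keeper, so that the rack cannot shift. Then heft the two look-alike weight canisters in turn to feel which is heavier: lift the one next to the bolt clear of its well, lower it back gently (no dropping) into its own well, then lift the other. Finish still holding the heavier canister, upright and still, about 10 cm above the middle of the lined tray so that I can unscrew it there, with the lighter one standing in its own well, the bolt still home and nothing else disturbed.

Things in the scene. Friction and masses are not known exactly. Their poses are not given: they have to be found in the camera images.
- nest: Aluminium docking plate fixed on the worktop, 104 x 306 x 8 mm. Origin on its underside (worktop level); its y axis runs along its length, towards the bolt end; the plate reaches from y = -141 to +165 mm. Low guides (16 mm above the plate) surround the rack 1 mm clear of it.
- rack_seat (a point): The point on the top face of the nest plate (z = 8 mm) where the centre of the rack's underside stands, 45 mm from the nest's origin towards -y.
- bolt (a joint): Travel of the barrel bolt in m: it slides along the nest's -y axis, towards the rack, from 0 (drawn back) to 0.035 (stop, fully home: the 10 mm rod then reaches 11 mm into the 15 mm keeper bore of the rack). About 2 N of sliding friction, no spring; it stays where it is left. Starts between 0 and 0.010.
- bolt_knob (a point): Middle of the bolt's upright black cylindrical knob, 17 mm in diameter and 28 mm tall, 66 mm above the worktop (knob from 50 to 78 mm). It moves with the bolt. Below it a thin stem joins the rod; the steel guide staples on either side of the knob's path along y are 41 mm high.
- rack: Loose grey plastic block, 72 x 150 x 30 mm, 0.45 kg, lying in the nest, with two round wells and a steel keeper lug (42 mm wide, 14 mm thick, 32 mm tall, with the bore) on its end towards the bolt. Origin: centre of its underside; its y axis runs lengthwise towards the bolt, parallel to the nest's.
- well_near (a point): Centre of the floor of the well next to the bolt (rack y = +40 mm, z = 8 mm). Wells are 49 mm across and 22 mm deep, with a 2 mm chamfer.
- well_far (a point): Centre of the floor of the well away from the bolt (rack y = -40 mm, z = 8 mm).
- canister_near: Loose closed aluminium canister in the well next to the bolt: upright cylinder 46 mm across, 88 mm tall, knurled screw cap of the same diameter above 62 mm; grasp it there. Origin: centre of its underside, z up; seated, 16 mm above the worktop. A loose check weight is hidden inside: one canister weighs 0.22 to 0.30 kg in all, the other 0.48 to 0.64 kg; which is which changes.
- canister_far: The other canister, in the well away from the bolt: same look, size and origin.
- tray: Stainless steel tray with grey felt lining, 150 x 200 x 24 mm (rim to 27 mm), fixed on the worktop to the right. Origin: centre of its underside, at worktop level.
- fittings_box: Bystander: small flat plastic box, 65 x 90 x 26 mm, behind the nest.
- beaker: Bystander: empty glass beaker, 53 mm across, 70 mm tall, behind the tray.
- lab_tape: Bystander: roll of tape lying flat, 69 mm across, 19 mm tall, at the left front.
Things that resemble listed ones, but are neither listed nor needed, are in the scene too. Leave any turquoise look-alike of the canister_near alone. What is shaped like the canister_far but green is not meant.

How it is judged:
On the way, in this order (a step that is already met when the one before it is completed fails the run):
1. the bolt is fully home in the keeper (value of joint bolt above 0.031 m), for 0.2 s.
2. the canister next to the bolt is lifted clear of its well (z of canister_near in the frame of rack above 0.035 m and value of joint bolt above 0.031 m), for 0.2 s.
3. it stands in its own well again, let go (horizontal distance between canister_near and well_near below 0.006 m and z of canister_near in the frame of rack below 0.012 m and angle between canister_near's own z axis and vertical below 0.12 rad and contact force between canister_near and the fingers below 0.2 N), for 0.2 s.
4. the other canister is lifted clear of its well (z of canister_far in the frame of rack above 0.035 m and value of joint bolt above 0.031 m), for 0.2 s.
At the end, for the whole second after the job is handed in: Heavier canister gripped (over 2 N), still, upright within 10 deg, underside 60-180 mm above the worktop, within 50 mm of the tray's middle; the lighter one let go on the floor of its own well (within 6 mm, pressing on the rack with 0.8-3.8 N); bolt over 31 mm; rack within 6 mm of its seat (value of joint bolt above 0.031 m and horizontal distance between rack and rack_seat below 0.006 m and z of rack in the frame of nest below 0.013 m and ((horizontal distance between canister_near and tray below 0.05 m and height (world z) of canister_near between 0.06 and 0.18 m and angle between canister_near's own z axis and vertical below 0.17 rad and linear speed of canister_near below 0.03 m/s and angular speed of canister_near below 0.3 rad/s and contact force between canister_near and the fingers above 2 N and contact force between canister_near and tray below 0.1 N and horizontal distance between canister_far and well_far below 0.006 m and z of canister_far in the frame of rack below 0.012 m and angle between canister_far's own z axis and vertical below 0.12 rad and contact force between canister_far and the fingers below 0.2 N and contact force between canister_far and rack between 0.8 and 3.8 N) or (horizontal distance between canister_far and tray below 0.05 m and height (world z) of canister_far between 0.06 and 0.18 m and angle between canister_far's own z axis and vertical below 0.17 rad and linear speed of canister_far below 0.03 m/s and angular speed of canister_far below 0.3 rad/s and contact force between canister_far and the fingers above 2 N and contact force between canister_far and tray below 0.1 N and horizontal distance between canister_near and well_near below 0.006 m and z of canister_near in the frame of rack below 0.012 m and angle between canister_near's own z axis and vertical below 0.12 rad and contact force between canister_near and the fingers below 0.2 N and contact force between canister_near and rack between 0.8 and 3.8 N))); the arm keeps its last pose, push and grip.
It fails at once if a canister is lifted clear before the bolt is home (z of any of canister_near, canister_far in the frame of rack above 0.035 m and value of joint bolt below 0.028 m).
It fails at once if a canister is let go more than 12 mm above the floor of its well ((z of canister_near in the frame of rack above 0.02 m and contact force between canister_near and the fingers below 0.02 N) or (z of canister_far in the frame of rack above 0.02 m and contact force between canister_far and the fingers below 0.02 N)).
It fails at once if a canister is tipped by more than 30 degrees (angle between any of canister_near, canister_far's own z axis and vertical above 0.52 rad).
It fails at once if the rack is lifted out of its nest (z of rack in the frame of nest above 0.024 m).
It fails at once if the fittings box, beaker or roll of tape is moved by more than 30 mm (distance of any of fittings_box, beaker, lab_tape from where it was at the start of the episode above 0.03 m).
It also fails if it takes over 69 s, if anything falls off the work surface, if the arm or the gripper's body presses on something with over 40 N, if the wrist force passes 120 N, or if a joint passes its speed limit or range.

## Working session

There is one attempt and no reset: what is moved stays moved. The work goes in short steps, Python scripts to look and compute and a tool call to move; the robot and the scene stay as the last step left them, time stands still between calls to the robot, and variables do not carry over. Pictures are saved under pics/ and viewed, at most 10 in all, crops included, and the job is handed in when it is done.

```bash
mkdir -p pics; cat > h.py <<'E'
import numpy as np, cv2
from plant import ctrl
from scipy.spatial.transform import Rotation as R
def save(cam,fn):
    d=ctrl.read_camera(cam); cv2.imwrite('pics/'+fn,d['pixels'][:,:,::-1]); return d
def proj(d,p):
    Rm=R.from_quat(d['orientation']).as_matrix(); q=Rm.T@(np.array(p)-d['xyz']); u=d['camera_matrix']@q; return u[:2]/u[2]
def ray(d,px,z):
    Rm=R.from_quat(d['orientation']).as_matrix(); v=Rm@np.linalg.inv(d['camera_matrix'])@np.array([px[0],px[1],1.]); o=np.array(d['xyz']); return o+v*(z-o[2])/v[2]
def tool(p):
    s=ctrl.get_state(); return R.from_quat(s['tcp_rot']).inv().apply(np.array(p)-s['eef_pos'])
E
python3 - <<'E'
from h import *
np.set_printoptions(precision=4,suppress=True)
s=ctrl.get_state(); print(s, ctrl.pinch_z); print(R.from_quat(s['tcp_rot']).as_matrix())
for c in('top','side'):
    d=save(c,c+'0.png'); print(c,d['xyz'])
    for t in('nest','rack_seat','bolt_knob','rack','well_near','well_far','canister_near','canister_far','tray','fittings_box','beaker','lab_tape'):
        for m in ctrl.mark_of(c,t)[:3]:
            if m['conf']>.25: print(t,round(m['conf'],2),np.array(m['position']),proj(d,m['position']).round())
E
```

```text
{'time': 0.0, 'qpos': array([ 1.072 ,  0.2872,  1.5782,  0.    ,  1.2786, -0.15  ]), 'dq': array([-0.0003, -0.001 ,  0.0002,  0.0008,  0.0004,  0.0002]), 'joint_efforts': array([ -0.0008, -40.5971, -29.2633,  -0.0001,   0.0056,  -0.    ]), 'eef_pos': array([0.2303, 0.6338, 0.2299]), 'tcp_rot': array([ 0.1735,  0.9848, -0.0011, -0.0004]), 'contact_force': array([0.5082, 0.1598, 0.0303]), 'wrist_torque': array([ 0.0122, -0.0597,  0.0071]), 'finger_force': 0.0, 'opening': 1.0003460161151732} 0.0187
[[-0.9398  0.3418 -0.0011]
 [ 0.3418  0.9398 -0.0021]
 [ 0.0004 -0.0024 -1.    ]]
top [ 0.3547 -0.0152  1.0039]
nest 0.71 [ 0.5298  0.0122 -0.0003] [239. 208.]
nest 0.44 [ 0.7113 -0.0864 -0.0039] [272. 150.]
rack_seat 0.88 [ 0.5267 -0.034   0.0096] [254. 209.]
bolt_knob 0.57 [0.5321 0.1353 0.0684] [193. 202.]
bolt_knob 0.28 [ 0.5031 -0.3453  0.0012] [361. 219.]
rack 0.97 [ 0.5258 -0.0326  0.0064] [254. 209.]
well_near 0.62 [0.5225 0.0055 0.0188] [241. 209.]
well_far 0.75 [ 0.5236 -0.0727  0.0144] [268. 210.]
canister_near 0.77 [0.5255 0.0091 0.0135] [239. 209.]
canister_near 0.62 [ 0.4138 -0.
[... 647 characters left out ...]
0.0026] [160. 157.]
rack 0.67 [ 0.5244 -0.031   0.011 ] [248. 203.]
rack 0.41 [ 0.6824 -0.2095  0.0019] [317. 216.]
rack 0.34 [ 0.5287  0.0119 -0.0008] [242. 195.]
well_near 0.91 [0.53   0.0085 0.0167] [242. 194.]
well_far 0.32 [0.3929 0.3186 0.0002] [161. 157.]
well_far 0.28 [ 0.5234 -0.0318  0.011 ] [248. 204.]
canister_near 0.84 [ 0.4071 -0.0349 -0.0017] [221. 225.]
canister_near 0.73 [0.527  0.0035 0.0186] [242. 195.]
canister_near 0.29 [ 0.5245 -0.0321  0.009 ] [248. 204.]
canister_far 0.86 [ 0.3825 -0.1431 -0.002 ] [234. 253.]
canister_far 0.81 [ 0.5231 -0.0737  0.0166] [255. 212.]
fittings_box 0.64 [ 0.7119 -0.086   0.0053] [300. 186.]
beaker 0.59 [ 0.6814 -0.2074  0.0006] [316. 216.]
```

View pics/top0.png

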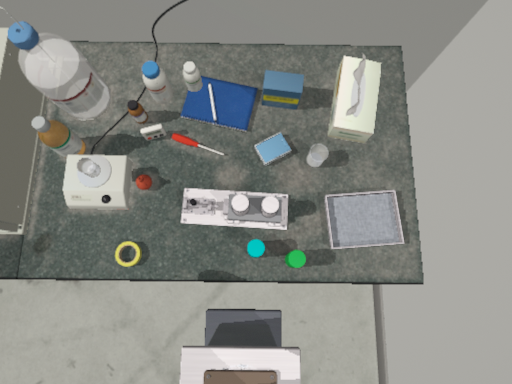

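View pics/side0.png

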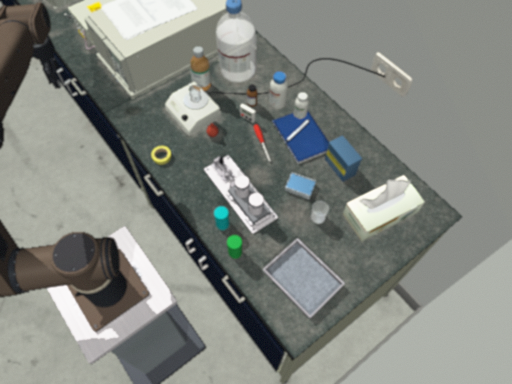

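Top: canisters in the rack at (240,204) near and (271,206) far, knob at (193,202). Look-alikes are the turquoise one at (256,248) and the green one at (297,259), to be left alone. A red object at (144,182) and the tray at (364,220) are also in view. I choose the two white-topped ones in the nest; one close crop to check.

```bash
python3 - <<'E'
from h import *
np.set_printoptions(precision=4,suppress=True)
d=save('top','t1.png'); im=d['pixels'][175:240,170:300,::-1]
cv2.imwrite('pics/crop.png',cv2.resize(im,None,fx=6,fy=6,interpolation=cv2.INTER_CUBIC))
K=[]
for c in('top','side'):
  for i in range(4):
    d=ctrl.read_camera(c)
    for t in('bolt_knob','canister_near','canister_far','rack_seat','rack','nest','tray'):
        for m in ctrl.mark_of(c,t)[:3]:
            p=np.array(m['position'])
            if m['conf']>.3: K.append((t,c,p))
ref=dict(bolt_knob=(.532,.135),canister_near=(.526,.007),canister_far=(.523,-.073),rack_seat=(.525,-.033),rack=(.525,-.033),nest=(.527,.012),tray=(.5,-.347))
for t in ref:
  for c in('top','side'):
    a=np.array([p for n,cc,p in K if n==t and cc==c and np.hypot(*(p[:2]-ref[t]))<.025])
    if len(a): print(t,c,len(a),a.mean(0),a.std(0))
E
```

```text
bolt_knob top 4 [0.5313 0.1358 0.0658] [0.0016 0.0007 0.0025]
bolt_knob side 4 [0.534  0.1356 0.065 ] [0.0015 0.0022 0.0015]
canister_near top 4 [0.5244 0.0102 0.0159] [0.0008 0.0017 0.001 ]
canister_near side 4 [0.5271 0.0047 0.0181] [0.0012 0.0012 0.0012]
canister_far top 4 [ 0.5251 -0.0741  0.0165] [0.0012 0.0014 0.0013]
canister_far side 4 [ 0.5223 -0.0752  0.0165] [0.0024 0.0009 0.0008]
rack_seat top 3 [ 0.5254 -0.031   0.0113] [0.001  0.0018 0.001 ]
rack_seat side 3 [ 0.5241 -0.0336  0.0117] [0.0011 0.0008 0.0016]
rack top 4 [ 0.5284 -0.0304  0.0074] [0.0003 0.0016 0.0005]
rack side 4 [ 0.5254 -0.0313  0.0108] [0.0014 0.0015 0.0014]
nest top 4 [ 0.5294  0.0108 -0.0015] [0.0005 0.0012 0.0014]
nest side 4 [ 0.5257  0.0145 -0.0009] [0.0022 0.0013 0.0016]
tray top 4 [ 0.5016 -0.3464 -0.0003] [0.0011 0.0021 0.001 ]
tray side 4 [ 0.4992 -0.3396 -0.0014] [0.0017 0.0006 0.0012]
```

View pics/crop.png

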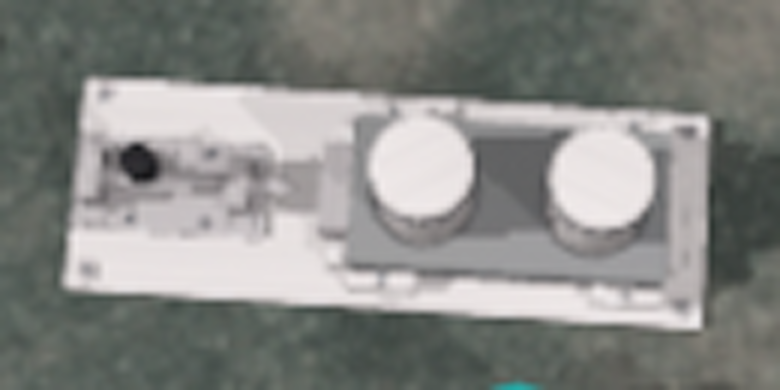

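The crop confirms it: white caps at crop (421,165) and (602,178), knob at (139,162), nest corners (88,77), (710,115), (700,328), (63,290). The rod ends left of the keeper lug, so the bolt is drawn back.

```bash
python3 - <<'E'
from h import *
np.set_printoptions(precision=4,suppress=True)
d=ctrl.read_camera('top')
f=lambda u,v,z: ray(d,((u+.5)/6-.5+170,(v+.5)/6-.5+175),z)
c=np.array([f(u,v,.008) for u,v in((88,77),(710,115),(700,328),(63,290))]); print(c)
print(np.linalg.norm(c-np.roll(c,-1,0),axis=1))
y=(c[0]+c[3]-c[1]-c[2])[:2]; y/=np.linalg.norm(y); ctr=c.mean(0)[:2]; o=ctr-y*.012
print('yaw',np.degrees(np.arctan2(-y[0],y[1])),'y',y,'o',o,'seat',o-.045*y,'near',o-.005*y,'far',o-.085*y)
n,fa,k=f(421,165,.104),f(602,178,.104),f(139,162,.078)
print(n,fa,np.linalg.norm(n-fa),k,'knob in nest y',(k[:2]-o)@y)
v=(n-fa)[:2];print('yaw can',np.degrees(np.arctan2(-v[0],v[1])))
v=(k-(n+fa)/2)[:2];print('yaw knob',np.degrees(np.arctan2(-v[0],v[1])))
print(tool(k))
E
```

```text
[[ 0.5871  0.1725  0.008 ]
 [ 0.5726 -0.1318  0.008 ]
 [ 0.4686 -0.1258  0.008 ]
 [ 0.4823  0.1786  0.008 ]]
[0.3046 0.1042 0.3048 0.1049]
yaw -2.650285906560371 y [0.0462 0.9989] o [0.5271 0.0114] seat [ 0.525  -0.0336] near [0.5269 0.0064] far [ 0.5232 -0.0735]
[0.5273 0.0064 0.104 ] [ 0.5227 -0.0729  0.104 ] 0.07947760150142912 [0.5317 0.1342 0.078 ] knob in nest y 0.12284608060497816
yaw can -3.322022084520462
yaw knob -2.3141510474584215
[-0.4539 -0.3672  0.1533]
```

Careful with the scale: turns go in shares of 4 rad. That gives: 1.269 rad is 0.3173.

hand_motion(plan=[{"xyz":[-0.045, -0.034, 0.003], "rotvec":[0, 0, 0.0318], "aperture":0}, {"xyz":[-0.089, -0.067, 0.006], "rotvec":[0, 0, 0.0635], "aperture":0}, {"xyz":[-0.134, -0.101, 0.009], "rotvec":[0, 0, 0.0953], "aperture":0}, {"xyz":[-0.178, -0.134, 0.012], "rotvec":[0, 0, 0.127], "aperture":0}, {"xyz":[-0.223, -0.168, 0.015], "rotvec":[0, 0, 0.1588], "aperture":0}, {"xyz":[-0.267, -0.202, 0.018], "rotvec":[0, 0, 0.1905], "aperture":0}, {"xyz":[-0.312, -0.235, 0.021], "rotvec":[0, 0, 0.2223], "aperture":0}, {"xyz":[-0.356, -0.269, 0.024], "rotvec":[0, 0, 0.254], "aperture":0}, {"xyz":[-0.401, -0.302, 0.027], "rotvec":[0, 0, 0.2858], "aperture":0}, {"xyz":[-0.445, -0.336, 0.03], "rotvec":[0, 0, 0.3173], "aperture":0}], force=20)

```text
time: 5.85
eef_pos: [0.535, 0.1649, 0.2016]
tcp_rot: [0.725, 0.689, 0.0, 0.0]
contact_force: [0.3, 0.9, -0.2]
opening: 0.002
finger_force: 0.0
```

```bash
python3 - <<'E'
from h import *
np.set_printoptions(precision=4,suppress=True)
s=ctrl.get_state(); print(s['time'],s['eef_pos'],R.from_quat(s['tcp_rot']).as_matrix(),s['contact_force'],s['qpos'],s['opening'])
print(tool([.5335,.166,.054]))
E
```

```text
5.85 [0.535  0.1649 0.2016] [[ 0.0513  0.9987  0.001 ]
 [ 0.9987 -0.0513  0.0003]
 [ 0.0003  0.001  -1.    ]] [ 0.2669  0.8672 -0.1909] [0.1177 0.0597 1.8913 0.0002 1.1896 0.1689] 0.0023796067608003782
[ 0.001  -0.0017  0.1476]
```

hand_motion(plan=[{"xyz":[0.001, -0.002, 0.05], "aperture":0}, {"xyz":[0.001, -0.002, 0.1], "aperture":0}, {"xyz":[0.001, -0.002, 0.147], "aperture":0}, {"xyz":[0.001, -0.002, 0.147], "aperture":0}, {"xyz":[-0.006, -0.002, 0.147], "aperture":0}, {"xyz":[-0.014, -0.002, 0.147], "aperture":0}, {"xyz":[-0.022, -0.002, 0.147], "aperture":0}, {"xyz":[-0.03, -0.002, 0.147], "aperture":0}])

```text
time: 6.85
eef_pos: [0.532, 0.1363, 0.0561]
tcp_rot: [0.724, 0.69, 0.002, 0.001]
contact_force: [0.5, 1.8, 1.3]
opening: -0.0
finger_force: 1.1
```

hand_motion(plan=[{"xyz":[-0.002, 0, 0], "aperture":0}, {"xyz":[-0.004, 0, 0], "aperture":0}, {"xyz":[-0.006, 0, 0], "aperture":0}])

```text
time: 7.22
eef_pos: [0.5304, 0.1311, 0.0543]
tcp_rot: [0.724, 0.69, 0.001, -0.0]
contact_force: [-0.2, 6.9, 2.3]
opening: 0.001
finger_force: 3.7
```

hand_motion(plan=[{"xyz":[-0.002, 0, 0], "aperture":0}, {"xyz":[-0.004, 0, 0], "aperture":0}, {"xyz":[-0.004, 0, 0], "aperture":0}])

```text
time: 7.6
eef_pos: [0.5303, 0.1309, 0.0545]
tcp_rot: [0.724, 0.689, 0.004, -0.003]
contact_force: [2.3, 16.2, 0.4]
opening: 0.0
finger_force: 8.3
```

hand_motion(plan=[{"xyz":[-0.002, 0, 0], "aperture":0}, {"xyz":[-0.003, 0, 0], "aperture":0}, {"xyz":[-0.003, 0, 0], "aperture":0}])

```text
time: 7.98
eef_pos: [0.5304, 0.1307, 0.0546]
tcp_rot: [0.725, 0.689, 0.006, -0.004]
contact_force: [2.5, 25.6, -0.1]
opening: -0.002
finger_force: 13.0
```

hand_motion(plan=[{"xyz":[0.03, 0, 0], "aperture":0}, {"xyz":[0.03, 0, -0.06], "aperture":0}, {"xyz":[0.03, 0, -0.12], "aperture":0}, {"xyz":[0.08, 0, -0.12], "aperture":0}, {"xyz":[0.13, 0, -0.12], "aperture":0}])

```text
time: 8.6
eef_pos: [0.5363, 0.2537, 0.1751]
tcp_rot: [0.724, 0.69, -0.0, 0.001]
contact_force: [0.2, 0.4, -0.6]
opening: 0.001
finger_force: 0.0
```

```bash
python3 - <<'E'
from h import *
d=save('top','t2.png'); im=d['pixels'][175:240,170:300,::-1]
cv2.imwrite('pics/crop2.png',cv2.resize(im,None,fx=6,fy=6,interpolation=cv2.INTER_CUBIC))
for m in ctrl.mark_of('top','bolt_knob'): print(m)
E
```

```text
{'position': [0.5334, 0.1089, 0.0662], 'conf': 0.52}
```

View pics/crop2.png

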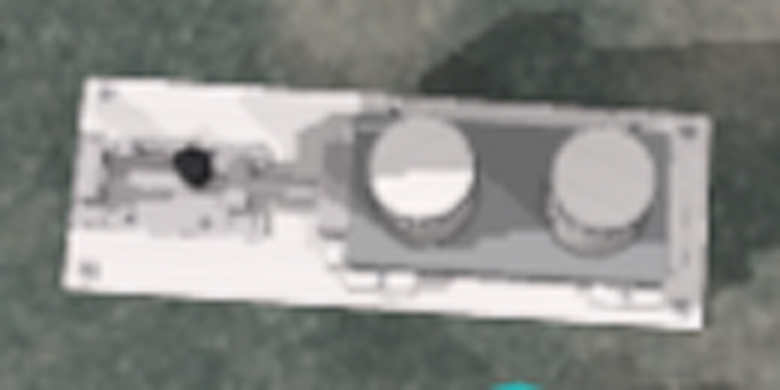

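```bash
python3 - <<'E'
import cv2,numpy as np
a=[cv2.resize(cv2.imread(f'pics/t{i}.png')[192:218,182:232],None,fx=15,fy=11,interpolation=cv2.INTER_CUBIC) for i in(1,2)]
cv2.imwrite('pics/cmp.png',np.vstack(a))
for i in(1,2):
  g=cv2.imread(f'pics/t{i}.png',0); print(g[203:209,209:232])
E
```

```text
[[149 143 122 101 122 129 147 160 149 154 154 155 154 156 167 177 172 172
  170 156 142 140 190]
 [156 165 141 113 121 140 157 155 142 151 156 156 156 159 174 186 177 172
  173 161 142 140 178]
 [178 187 162 143 143 162 187 180 161 149 150 155 154 158 174 189 185 179
  178 161 142 140 148]
 [192 182 156 148 149 164 188 192 179 160 147 153 154 158 176 189 188 189
  184 158 142 137 125]
 [193 179 140 135 140 139 154 168 160 155 155 155 154 161 180 189 188 188
  184 162 146 138 116]
 [189 176 123 134 144 145 159 147 150 157 156 156 155 163 180 189 188 189
  187 170 154 143 120]]
[[159 153 131 111 132 140 149 157 156 158 166 167 166 165 158 138 131 130
  130 120 107 107 142]
 [159 155 138 121 132 142 145 142 140 144 157 155 156 155 155 149 137 131
  132 121 107 106 137]
 [157 155 150 155 154 153 152 151 150 148 147 145 139 140 156 154 148 140
  138 121 107 107 136]
 [179 172 156 160 161 161 161 161 168 180 180 181 174 164 169 154 153 152
  149 124 107 104 112]
 [204 192 151 146 152 151 154 152 167 185 185 186 182 173 173 166 153 153
  151 130 112 105  99]
 [202 188 133 145 154 158 170 159 160 160 156 158 156 165 188 188 171 166
  152 135 122 111 100]]
```

View pics/cmp.png

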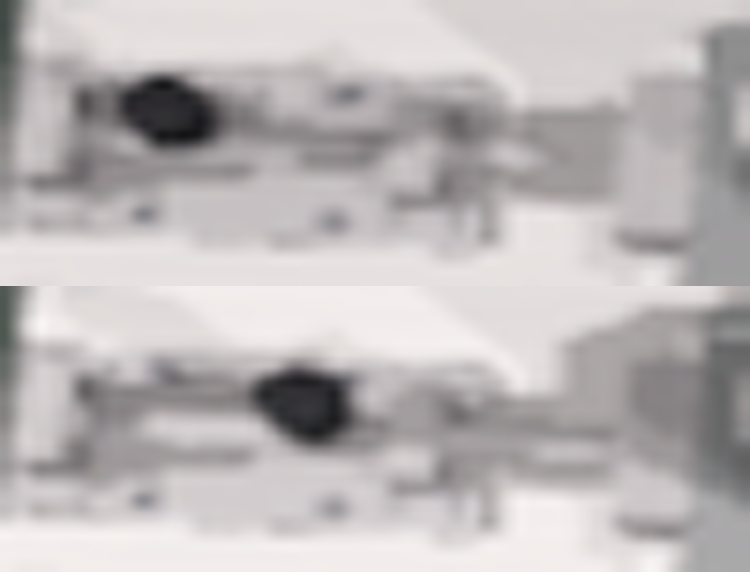

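The bolt rod went from crop x≈545 (about 14 mm short of the keeper face) to inside the keeper, and the knob moved 25 mm, so it is home. On to the near canister.

hand_motion(plan=[{"xyz":[-0.06, 0.001, 0], "aperture":1}, {"xyz":[-0.12, 0.002, 0], "aperture":1}, {"xyz":[-0.18, 0.002, 0], "aperture":1}, {"xyz":[-0.23, 0.003, 0], "aperture":1}, {"xyz":[-0.247, 0.003, 0], "aperture":1}, {"xyz":[-0.247, 0.003, 0], "aperture":1}, {"xyz":[-0.247, 0.003, 0], "aperture":1}])

```text
time: 9.57
eef_pos: [0.5273, 0.0076, 0.174]
tcp_rot: [0.723, 0.691, -0.0, -0.0]
contact_force: [0.0, 0.1, 0.3]
opening: 0.998
finger_force: 0.0
```

```bash
python3 -c "
from h import *
print(tool([.527,.0064,.0715]),ctrl.get_state()['contact_force'])"
```

```text
[-0.00127443 -0.00012298  0.10250194] [0.01760243 0.05490006 0.31737189]
```

hand_motion(plan=[{"xyz":[-0.001, 0, 0.04], "aperture":1}, {"xyz":[-0.001, 0, 0.08], "aperture":1}, {"xyz":[-0.001, 0, 0.102], "aperture":1}, {"xyz":[-0.001, 0, 0.102], "aperture":1}, {"xyz":[-0.001, 0, 0.102], "aperture":0}, {"xyz":[-0.001, 0, 0.102], "aperture":0}, {"xyz":[-0.001, 0, 0.102], "aperture":0}, {"xyz":[-0.001, 0, 0.102], "aperture":0}, {"xyz":[-0.001, 0, 0.102], "aperture":0}], force=50)

```text
time: 10.7
eef_pos: [0.5283, 0.0056, 0.0741]
tcp_rot: [0.724, 0.69, 0.001, 0.001]
contact_force: [-2.1, 1.1, 6.6]
opening: 0.525
finger_force: 51.2
```

hand_motion(plan=[{"xyz":[0, 0, -0.01], "aperture":0}, {"xyz":[0, 0, -0.025], "aperture":0}, {"xyz":[0, 0, -0.04], "aperture":0}, {"xyz":[0, 0, -0.05], "aperture":0}, {"xyz":[0, 0, -0.05], "aperture":0}, {"xyz":[0, 0, -0.05], "aperture":0}, {"xyz":[0, 0, -0.05], "aperture":0}])

```text
time: 11.58
eef_pos: [0.5268, 0.0057, 0.1215]
tcp_rot: [0.724, 0.69, -0.0, -0.001]
contact_force: [-0.7, 0.6, -5.4]
opening: 0.526
finger_force: 52.5
```

hand_motion(plan=[{"aperture":0}, {"aperture":0}])

```text
time: 11.82
eef_pos: [0.5273, 0.0056, 0.122]
tcp_rot: [0.724, 0.69, -0.0, -0.0]
contact_force: [-0.0, -0.8, -6.6]
opening: 0.519
finger_force: 52.5
```

hand_motion(plan=[{"xyz":[0, 0, 0.01], "aperture":0}, {"xyz":[0, 0, 0.022], "aperture":0}, {"xyz":[0, 0, 0.03], "aperture":0}, {"xyz":[0, 0, 0.036], "aperture":0}, {"xyz":[0, 0, 0.042], "aperture":0}, {"xyz":[0, 0, 0.046], "aperture":0}, {"xyz":[0, 0, 0.048], "aperture":0}, {"xyz":[0, 0, 0.048], "aperture":0}])

```text
time: 12.82
eef_pos: [0.5277, 0.0056, 0.0746]
tcp_rot: [0.724, 0.69, 0.0, 0.0]
contact_force: [0.4, -0.4, -5.7]
opening: 0.525
finger_force: 52.6
```

hand_motion(plan=[{"xyz":[0, 0, 0.001], "aperture":0}, {"xyz":[0, 0, 0.002], "aperture":0}, {"xyz":[0, 0, 0.002], "aperture":0}])

```text
time: 13.2
eef_pos: [0.528, 0.0055, 0.0742]
tcp_rot: [0.723, 0.69, -0.0, 0.0]
contact_force: [-4.1, 0.6, 5.4]
opening: 0.524
finger_force: 53.5
```

Seated at the same height as at the grasp (tool now pressing 5 N down); its weight was about 6 N, so near looks like the heavy one. Let go and go to the far one.

hand_motion(plan=[{"aperture":1}, {"aperture":1}, {"aperture":1}, {"aperture":1}, {"xyz":[0, 0, -0.03], "aperture":1}, {"xyz":[0, 0, -0.07], "aperture":1}, {"xyz":[-0.03, 0, -0.1], "aperture":1}, {"xyz":[-0.08, 0, -0.1], "aperture":1}, {"xyz":[-0.08, 0, -0.1], "aperture":1}, {"xyz":[-0.08, 0, -0.1], "aperture":1}])

```text
time: 14.45
eef_pos: [0.5234, -0.074, 0.1718]
tcp_rot: [0.724, 0.69, -0.0, -0.001]
contact_force: [0.6, 0.0, -0.8]
opening: 1.0
finger_force: 0.0
```

```bash
python3 -c "
from h import *
d=ctrl.read_camera('side')
for n in ('canister_near','canister_far'):
  print(n,[(round(m['conf'],2),np.round(m['position'],4)) for m in ctrl.mark_of('side',n)])
print(tool([.523,-.0735,.0725]),ctrl.get_state()['contact_force'])"
```

```text
canister_near [(0.62, array([0.525 , 0.0026, 0.0177])), (0.57, array([ 0.4082, -0.036 , -0.0012]))]
canister_far [(0.84, array([ 0.5214, -0.0738,  0.0188])), (0.78, array([ 0.3864, -0.1469, -0.0011]))]
[-0.00031995 -0.00032953  0.09925486] [ 0.72035442  0.61092304 -0.63374089]
```

Near canister stands in its well. Grasp the far one.

hand_motion(plan=[{"xyz":[0, 0, 0.04], "aperture":1}, {"xyz":[0, 0, 0.08], "aperture":1}, {"xyz":[0, 0, 0.099], "aperture":1}, {"xyz":[0, 0, 0.099], "aperture":1}, {"xyz":[0, 0, 0.099], "aperture":0}, {"xyz":[0, 0, 0.099], "aperture":0}, {"xyz":[0, 0, 0.099], "aperture":0}, {"xyz":[0, 0, 0.099], "aperture":0}, {"xyz":[0, 0, 0.099], "aperture":0}], force=50)

```text
time: 15.72
eef_pos: [0.5245, -0.0746, 0.075]
tcp_rot: [0.724, 0.69, 0.0, 0.001]
contact_force: [-2.6, 0.3, 6.4]
opening: 0.519
finger_force: 51.2
```

hand_motion(plan=[{"xyz":[0, 0, -0.01], "aperture":0}, {"xyz":[0, 0, -0.025], "aperture":0}, {"xyz":[0, 0, -0.04], "aperture":0}, {"xyz":[0, 0, -0.05], "aperture":0}, {"xyz":[0, 0, -0.05], "aperture":0}, {"xyz":[0, 0, -0.05], "aperture":0}, {"xyz":[0, 0, -0.05], "aperture":0}, {"xyz":[0, 0, -0.05], "aperture":0}])

```text
time: 16.73
eef_pos: [0.5234, -0.0742, 0.1228]
tcp_rot: [0.724, 0.69, -0.0, -0.0]
contact_force: [-0.1, 0.7, -1.6]
opening: 0.521
finger_force: 51.7
```

hand_motion(plan=[{"aperture":0}, {"aperture":0}])

```text
time: 16.98
eef_pos: [0.5237, -0.0743, 0.1232]
tcp_rot: [0.724, 0.69, -0.0, -0.0]
contact_force: [0.6, -0.3, -3.4]
opening: 0.522
finger_force: 51.7
```

Far weighs about 2.5 N, so it is the lighter one. Lower it back, release and return to near.

hand_motion(plan=[{"xyz":[0, 0, 0.01], "aperture":0}, {"xyz":[0, 0, 0.022], "aperture":0}, {"xyz":[0, 0, 0.03], "aperture":0}, {"xyz":[0, 0, 0.036], "aperture":0}, {"xyz":[0, 0, 0.042], "aperture":0}, {"xyz":[0, 0, 0.046], "aperture":0}, {"xyz":[0, 0, 0.048], "aperture":0}, {"xyz":[0, 0, 0.048], "aperture":0}])

```text
time: 17.98
eef_pos: [0.5239, -0.0743, 0.0755]
tcp_rot: [0.724, 0.69, 0.0, 0.0]
contact_force: [-0.1, 0.4, -2.9]
opening: 0.524
finger_force: 51.9
```

hand_motion(plan=[{"xyz":[0, 0, 0.001], "aperture":0}, {"xyz":[0, 0, 0.002], "aperture":0}, {"xyz":[0, 0, 0.002], "aperture":0}])

```text
time: 18.35
eef_pos: [0.5242, -0.0745, 0.0751]
tcp_rot: [0.723, 0.69, -0.0, 0.0]
contact_force: [-3.8, 0.6, 6.6]
opening: 0.517
finger_force: 52.6
```

hand_motion(plan=[{"aperture":1}, {"aperture":1}, {"aperture":1}, {"aperture":1}, {"xyz":[0, 0, -0.03], "aperture":1}, {"xyz":[0, 0, -0.07], "aperture":1}, {"xyz":[0.03, 0, -0.1], "aperture":1}, {"xyz":[0.08, 0, -0.1], "aperture":1}, {"xyz":[0.08, 0, -0.1], "aperture":1}, {"xyz":[0.08, 0, -0.1], "aperture":1}])

```text
time: 19.6
eef_pos: [0.5272, 0.0055, 0.1729]
tcp_rot: [0.723, 0.691, -0.0, -0.0]
contact_force: [-0.8, 0.4, -0.2]
opening: 0.993
finger_force: 0.0
```

```bash
python3 -c "
from h import *
print(tool([.527,.006,.0725]),ctrl.get_state()['contact_force'])"
```

```text
[ 0.00048678 -0.00019241  0.1004443 ] [-0.81127875  0.43173985 -0.21609764]
```

hand_motion(plan=[{"xyz":[0, 0, 0.04], "aperture":1}, {"xyz":[0, 0, 0.08], "aperture":1}, {"xyz":[0, 0, 0.1], "aperture":1}, {"xyz":[0, 0, 0.1], "aperture":1}, {"xyz":[0, 0, 0.1], "aperture":0}, {"xyz":[0, 0, 0.1], "aperture":0}, {"xyz":[0, 0, 0.1], "aperture":0}, {"xyz":[0, 0, 0.1], "aperture":0}, {"xyz":[0, 0, 0.1], "aperture":0}], force=60)

```text
time: 20.72
eef_pos: [0.5282, 0.0054, 0.075]
tcp_rot: [0.723, 0.69, 0.0, 0.001]
contact_force: [-3.5, -0.9, 5.3]
opening: 0.518
finger_force: 61.4
```

hand_motion(plan=[{"xyz":[0, 0, -0.01], "aperture":0}, {"xyz":[0, 0, -0.025], "aperture":0}, {"xyz":[0, 0, -0.05], "aperture":0}, {"xyz":[0, 0, -0.08], "aperture":0}, {"xyz":[0, 0, -0.11], "aperture":0}, {"xyz":[0, 0, -0.13], "aperture":0}, {"xyz":[0, 0, -0.13], "aperture":0}, {"xyz":[0, 0, -0.13], "aperture":0}, {"xyz":[0, 0, -0.13], "aperture":0}])

```text
time: 21.85
eef_pos: [0.5263, 0.0058, 0.2015]
tcp_rot: [0.724, 0.69, -0.001, -0.001]
contact_force: [0.6, 0.6, -6.5]
opening: 0.519
finger_force: 62.5
```

```bash
python3 -c "
from h import *
print(tool([.5005,-.343,.178]))"
```

```text
[-0.34968163 -0.00929969  0.0233422 ]
```

Heavy again (6.5 N). Carry to the tray.

hand_motion(plan=[{"xyz":[-0.02, 0, 0], "aperture":0}, {"xyz":[-0.06, -0.001, 0], "aperture":0}, {"xyz":[-0.1, -0.003, 0], "aperture":0}, {"xyz":[-0.14, -0.004, 0], "aperture":0}, {"xyz":[-0.18, -0.005, 0], "aperture":0}, {"xyz":[-0.22, -0.006, 0], "aperture":0}, {"xyz":[-0.26, -0.007, 0], "aperture":0}, {"xyz":[-0.3, -0.008, 0.005], "aperture":0}, {"xyz":[-0.33, -0.009, 0.012], "aperture":0}, {"xyz":[-0.35, -0.009, 0.022], "aperture":0}])

```text
time: 23.1
eef_pos: [0.5015, -0.3448, 0.18]
tcp_rot: [0.724, 0.69, 0.0, -0.001]
contact_force: [-0.5, 0.5, -7.0]
opening: 0.523
finger_force: 63.2
```

hand_motion(plan=[{"aperture":0}, {"aperture":0}, {"aperture":0}, {"aperture":0}, {"aperture":0}, {"aperture":0}])

```text
time: 23.85
eef_pos: [0.5021, -0.3434, 0.1815]
tcp_rot: [0.723, 0.69, 0.0, 0.0]
contact_force: [0.1, 0.7, -5.7]
opening: 0.519
finger_force: 63.2
```

```bash
python3 - <<'E'
from h import *
a=save('top','e1.png')['pixels']; b=save('side','e2.png')['pixels']
cv2.imwrite('pics/end.png',np.hstack([cv2.resize(x,(400,300),interpolation=cv2.INTER_AREA) for x in(cv2.getRectSubPix(np.ascontiguousarray(a),(260,195),(290.,205.)),b[110:320,110:390])])[:,:,::-1])
for c in('top','side'):
 for n in ('canister_near','canister_far','rack','bolt_knob','tray'):
  print(c,n,[(round(m['conf'],2),np.round(m['position'],4)) for m in ctrl.mark_of(c,n)[:3]])
E
```

```text
top canister_near [(0.79, array([ 0.4954, -0.341 ,  0.1229])), (0.6, array([ 4.155e-01, -3.550e-02, -2.000e-04]))]
top canister_far [(0.84, array([ 0.5229, -0.0707,  0.0157])), (0.59, array([ 0.3866, -0.1434, -0.0031]))]
top rack [(0.28, array([0.5301, 0.1081, 0.0677]))]
top bolt_knob [(0.4, array([0.5317, 0.1119, 0.0673]))]
top tray [(0.9, array([ 4.999e-01, -3.443e-01,  2.000e-04]))]
side canister_near [(0.73, array([ 0.4996, -0.3447,  0.1215])), (0.48, array([ 0.4072, -0.0376, -0.0013]))]
side canister_far []
side rack []
side bolt_knob [(0.45, array([ 0.4974, -0.3416, -0.0027]))]
side tray [(0.75, array([ 0.501 , -0.3397, -0.0007]))]
```

View pics/end.png

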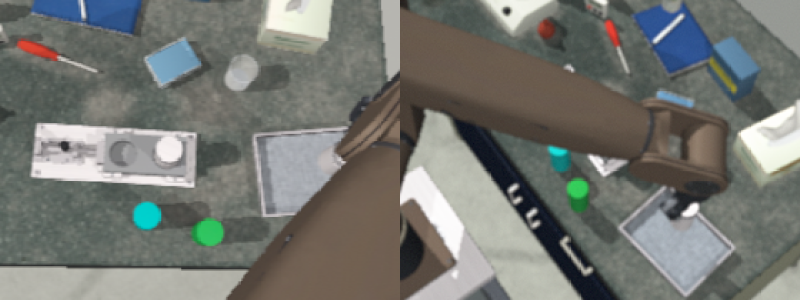

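The near well is empty at (122,152), the far canister stands in its well at (170,150), and the knob is at its home spot (65,146). The heavy canister hangs over the tray with its underside about 0.122 m up.

```bash
python3 -c "
from plant import ctrl
print(ctrl.sign_off())"
```

```text
the job is handed in; nothing more can be done
None
```

The job is handed in with no verdict returned: the bolt is home, the heavier canister (the one next to the bolt, about 6 N against 2.5–3 N) is held upright about 12 cm above the worktop (10 cm over the lined tray floor), and the lighter one stands in its own well.

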